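Set out a crutch job on the folding card stand

TASK

Set out the parts for the next crutch: snap the folding job-card stand open so that its back stays up, tilt the parts bin out, and lay every hand grip from the bin and the white forearm cuff from the bench on the stand's deck. The grips must lie flat on the deck inside its lip, not on top of anything, and the cuff must rest inside the lip too, any way up. Finish with the stand still open and the bin pushed fully home, and leave everything else on the bench where it is.

Things in the scene. Friction and masses are not known exactly. Their poses are not given: they have to be found in the camera images.
- stand: job-card stand fixed to the bench: grey metal deck 170 mm (x) by 350 mm (y), top 12 mm above the bench, with a dark lip all round, 10 mm wide and 10 mm high above the deck (clear deck 150 x 340 mm). Origin: centre of the underside. x points away from the robot to the hinge side, z up. Stand and bin unit may each be left or right
- stand_back (a joint): wooden back of the stand, 162 x 330 x 6 mm, hinged along the deck's far edge: 0 = folded flat over the deck, covering it; swings up and away from the robot to 1.9 rad = open, leaning back. Over-centre spring: below about 1.1 rad it snaps shut, above it snaps open by itself; lifting at the pull takes about 5 N. Snapped open means above 1.8 rad
- stand_pull (a point): middle of the pull bar of the back: steel bar 10 mm thick, 90 mm long, parallel to the hinge, 40 mm beyond the back's free edge and 200 mm from the hinge axis, in the plane of the back, free space round it for fingers. Folded, it is 32 mm above the bench, in front of the deck. Its axes turn with the back
- stand_hinge (a point): middle of the hinge axis of the stand's back (the axis runs along the stand's y), 32 mm above the bench; axes as the stand's
- cabinet: green steel bin unit, fixed on the bench, 130 mm deep, 322 mm wide, 150 mm high, its top plate (12 mm thick) starting 40 mm behind the front face. Origin: on the bench under the middle of the front face; x points into the unit, away from the robot, z up. One tilt-out bin fills it
- bin (a joint): tilt of the grey bin on its lower front edge: 0 = fully home (below 0.03 will do), tips towards the robot to 0.55 rad = fully out, where the grips are best reached with a tool tilted likewise. Stays where left (0.3 N m friction). Bin 105 deep, 290 wide, sides 85 high, front 66 high sloping 20 mm outward, walls 5; ribs 6 mm high part its floor into four bays (62 mm between ribs, outer ones 76); a grip lies front to back in a bay
- bin_handle (a point): middle of the bin's steel handle bar, 10 mm thick, 110 mm long, along the unit's y, 55 mm out in front of the pivot and 90 mm above it (bin home), about 30 mm clear of the bin's sloping front; its ends bend to the bin. Its axes turn with the bin
- bin_hinge (a point): middle of the bin's pivot axis (along the unit's y), 10 mm above the bench at the front face
- cuff_center (a point): white moulded forearm cuff, a U-shaped shell open at its top and at both ends, 70 mm long (its x), 60 mm wide (its y), 40 mm high (its z, base to rim), walls 5 mm, 90 g; starts upright on the bench in front. This point is the centre of its outline, half-way up
- grip0_center (a point): black plastic crutch hand grip, a bar 86 mm long with a 28 x 28 mm square section, edges rounded, about 60 g; two to four are present (None if absent). Each starts in its own bay of the bin. This point is its centre; x runs along its length
- grip1_center (a point): black plastic crutch hand grip, a bar 86 mm long with a 28 x 28 mm square section, edges rounded, about 60 g; two to four are present (None if absent). Each starts in its own bay of the bin. This point is its centre; x runs along its length
- grip2_center (a point): black plastic crutch hand grip, a bar 86 mm long with a 28 x 28 mm square section, edges rounded, about 60 g; two to four are present (None if absent). Each starts in its own bay of the bin. This point is its centre; x runs along its length
- grip3_center (a point): black plastic crutch hand grip, a bar 86 mm long with a 28 x 28 mm square section, edges rounded, about 60 g; two to four are present (None if absent). Each starts in its own bay of the bin. This point is its centre; x runs along its length
- grip0: the same hand grip; origin at the middle of one long side, 14 mm below its centre
- grip1: the same hand grip; origin at the middle of one long side, 14 mm below its centre
- grip2: the same hand grip; origin at the middle of one long side, 14 mm below its centre
- grip3: the same hand grip; origin at the middle of one long side, 14 mm below its centre
- cuff: the same cuff; origin at the middle of the underside of its base
- glue: white glue bottle, 60 mm thick, 150 mm tall, behind the work; leave alone
- driver: screwdriver lying on the bench; leave alone
- heatgun: steel heat gun with a black handle, lying on the bench behind the work; leave alone
- mug: blue mug, 76 mm wide, 90 mm tall; leave alone
Mind the look-alikes: they are no part of the job. Leave any brown or turquoise look-alike of the grip3 alone.

How it is judged:
By the outcome, as a careful person would: the job done as asked, in the order asked, and still so for the second after the job is handed in, with the robot touching nothing.
Of grip0, grip1, grip2, grip3 only 2 to 4 are there at a start; the rules pass over those that are not, and their reading is None.
At some moment in a run one of cuff may be knocked a few centimetres aside while the robot is not near it.
Once in a run the grip may slacken for a moment while it holds something.
It also fails if it takes over 210 s, if anything falls off the work surface, if the arm or the gripper's body presses on something with over 40 N, if the wrist force passes 120 N, or if a joint passes its speed limit or range.

ROBOT

A 6-joint arm with a two-finger parallel gripper is mounted at the origin on the work surface. World frame = base frame: x ahead of the robot, y to its left, z up, the work surface at z = 0. Lengths are in m, angles in rad, forces in N, time in s.
With the tool pointing down it reaches from about 0.3 to 0.775 m from the base axis. Payload 14.6 kg.
Tool frame: the origin (TCP) lies midway between the tips of the shut fingers; the grasp point (between the pads) lies 19 mm behind it; z points along the fingers, y is the direction in which the jaws open and shut (so a half turn about z gives the same grasp; the last joint's range is limited). The gripper opens to 94 mm and grips with 3 to 60 N. Pads are 16 mm wide; open, the fingers measure 119 mm over their backs; the gripper's body (75 mm by 177 mm) begins 78 mm behind the grasp point.
Start: joints at [1.137, 0.3, 1.521, -0, 1.321, -0.067], TCP at [0.197, 0.513, 0.205] pointing down, gripper open.
Joint ranges: [-3.03, 3.03], [-0.79, 2.21], [0.23, 2.52], [-1.04, 4.18], [0, 3.07], [-2.55, 2.55]. Speed limits (rad/s): [2.22, 2.22, 2.57, 3.14, 3.14, 3.14].

INTERFACE

Orientations are given as [roll, pitch, yaw] about the fixed x, y, z axes, in that order (R = Rz(yaw) Ry(pitch) Rx(roll)).
In Python, from station import readout, imaging, job gives the robot as it stands.
- The arm moves only by the tool arm_command, never from a script. Its argument "increments" is a list of rows, each an object with "gripper": the opening, from 0 (shut) to 1 (fully open); "slide": the shift along the world's x, y, z in m, a list of three; "yaw": the turn about the world's z in rad. A call has 1 to 8 rows; each row is the pose to reach, as a shift and turn from the pose commanded when the call began; what a row does not reach only later rows make up. A row lasts 1/8 s, in which the tool goes at most 62.5 mm and 10.7 degrees, less where a joint would pass 70% of its speed; a pose out of reach is approached as far as the arm can. A call with a gripper value outside its range is refused whole. The fingers move at their own pace and stop on an object; "grip_force" is the grip in N (left out, the last holds). Time passes only in rows, so rows that repeat a pose let the fingers close. It gives the time, the measured TCP pose, the force and the opening at its end, in the units of the state.
- readout.get_obs(): the state, without advancing time (a new reading comes with each control period).
- imaging.camera(name): name is "scene" or "top"; returns a dict with "color" (384x512x3 uint8, red, green, blue), "mtx" (3x3 intrinsics, pixels), "D" ([k1, k2, p1, p2, k3] as OpenCV has them; the pictures are not rectified), "rvec" (rotation vector, rad) and "tvec" (3), from world to camera coordinates, as OpenCV has them. Camera axes: x right, y down, z forward; pixel columns grow to the right and rows downward; lengths in m; the calibration is good to about 2 mm. A picture is of the moment at which its call begins. There is no depth.
- job.hand_in(): hands the job in, once; it reports no verdict.
The state is a dict: "time_s": time; "qpos": joint angles; "joint_vel": joint speeds; "tau": joint torques, N m; "ee_pos": TCP position; "eef_rot": TCP orientation; "force": force on the tool from outside, world axes, zero at the start; "moment": the same for the moment, N m; "grip_width": finger opening in m.
Only numpy, scipy, OpenCV 4.12 (cv2) and the standard library are available. Lean on these libraries where they do the work, as an engineer would, in place of code of your own. Each camera call takes 0.05 s, during which the arm holds its last target. There are 200 camera calls.

## Working session

There is one attempt and no reset: what is moved stays moved. The work goes in short steps, Python scripts to look and compute and a tool call to move; the robot and the scene stay as the last step left them, time stands still between calls to the robot, and variables do not carry over. Pictures are saved under pics/ and viewed, about 12 in all and at most 16, crops included, and the job is handed in when it is done.

Besides the shell and the picture viewer there is one more tool, called by a JSON object that holds its "name" and its "arguments", one argument or row to a line. arm_command: Moves the arm, as the interface text tells. Its arguments: {"type":"object","properties":{"increments":{"type":"array","items":{"type":"object","properties":{"gripper":{"type":"number"},"slide":{"type":"array","items":{"type":"number"}},"yaw":{"type":"number"}}}},"grip_force":{"type":"number"}},"required":["increments"]}

```bash
mkdir -p pics; ls; cat > h.py <<'E'
import numpy as np, cv2
from station import readout, imaging, job
def cam(n):
    c=imaging.camera(n); c['img']=c['color'][:,:,::-1].copy(); return c
def ray(c,px,z):
    p=cv2.undistortPoints(np.array([[px]],float),np.array(c['mtx']),np.array(c['D'])).ravel()
    R=cv2.Rodrigues(np.array(c['rvec'],float))[0]; t=np.array(c['tvec'],float).ravel()
    o=-R.T@t; d=R.T@np.array([p[0],p[1],1]); return o+d*(z-o[2])/d[2]
def proj(c,P):
    return cv2.projectPoints(np.array(P,float).reshape(-1,3),np.array(c['rvec'],float),np.array(c['tvec'],float),np.array(c['mtx']),np.array(c['D']))[0].reshape(-1,2)
def save(c,name,crop=None,s=1.5):
    im=c['img']
    if crop: x0,y0,x1,y1=crop; im=im[y0:y1,x0:x1]
    cv2.imwrite('pics/'+name,cv2.resize(im,None,fx=s,fy=s,interpolation=cv2.INTER_CUBIC))
E
python3 - <<'E'
from h import *
o=readout.get_obs(); print(o)
for n in('top','scene'):
    c=cam(n); save(c,n+'0.png'); R=cv2.Rodrigues(np.array(c['rvec']))[0]; print(n,-R.T@np.array(c['tvec']).ravel(),c['mtx'])
E
```

```text
pics
{'time_s': 0.0, 'qpos': array([ 1.13739993e+00,  3.00454194e-01,  1.52158848e+00, -1.13020672e-05,
        1.32071742e+00, -6.65866221e-02]), 'joint_vel': array([ 0.00096753,  0.00042368,  0.00113044,  0.00062519,  0.00077484,
       -0.00079533]), 'tau': array([-2.81206761e-03, -5.31792963e+01, -3.52740705e+01,  7.06576556e-02,
        2.44012027e-02, -7.07105005e-05]), 'ee_pos': array([0.19713621, 0.51316604, 0.20489248]), 'eef_rot': array([-3.14042707e+00, -6.67558856e-05,  2.77478565e+00]), 'force': array([-0.06141521, -0.67760553,  0.1469262 ]), 'moment': array([ 0.03137026,  0.02896406, -0.0257429 ]), 'grip_width': 0.09391340044340872}
top [0.43214732 0.01772148 1.48025285] [[496.19287601   0.         256.70644652]
 [  0.         496.19287601 202.41582912]
 [  0.           0.           1.        ]]
scene [1.00361053 0.72043347 1.54061972] [[443.24059403   0.         264.55885245]
 [  0.         443.24059403 193.77626193]
 [  0.           0.           1.        ]]
```

View pics/top0.png

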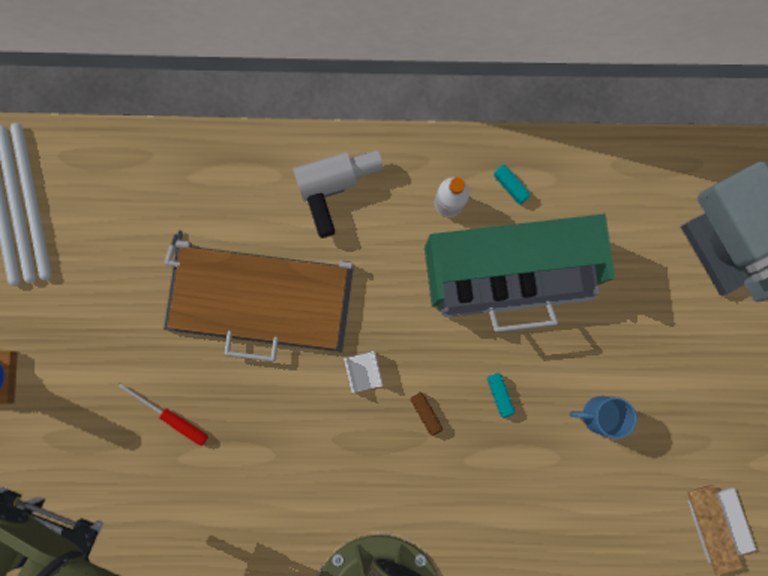

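View pics/scene0.png

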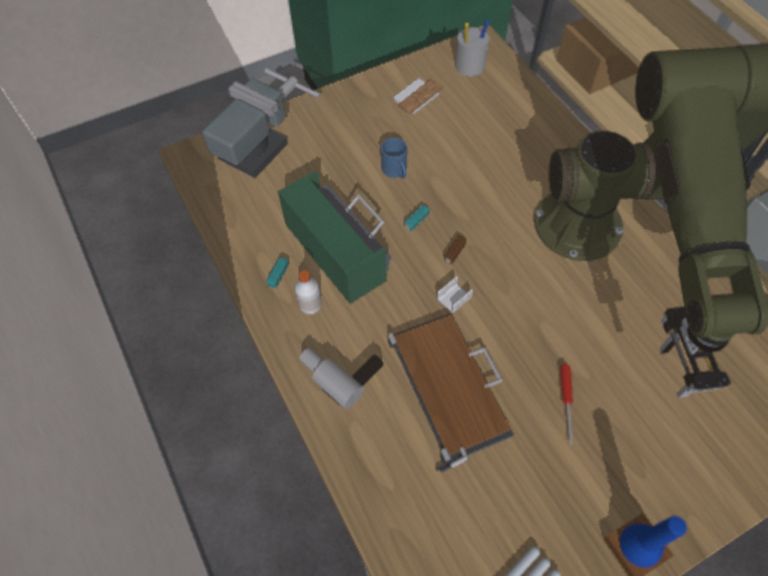

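Top view (picture ×1.5): the folded stand is on the left with its pull bar at about (251,352), and the cabinet is on the right with its handle at (525,322). There are three black grips in the bin at (461,290), (498,288) and (528,284). The white cuff is at (364,372). The look-alikes are brown at (426,413) and turquoise at (501,395) and (512,184). Next I'll enlarge these to confirm.

```bash
python3 - <<'E'
from h import *
t=cam('top'); s=cam('scene')
a=cv2.resize(t['img'][135:245,275:415],(760,597),interpolation=cv2.INTER_CUBIC)
b=cv2.resize(s['img'][110:210,180:320],(760,543),interpolation=cv2.INTER_CUBIC)
cv2.imwrite('pics/cab.png',cv2.resize(np.vstack([a,b]),None,fx=.52,fy=.52,interpolation=cv2.INTER_AREA))
cv2.imwrite('pics/cab_top.png',a)
c=np.hstack([cv2.resize(t['img'][150:265,100:260],(640,460),interpolation=cv2.INTER_CUBIC)])
cv2.imwrite('pics/stand.png',c)
hsv=cv2.cvtColor(t['img'],cv2.COLOR_BGR2HSV)
for x,y in[(173,200),(340,165),(243,248),(284,275),(345,190),(168,235),(310,193),(255,280)]: print((x,y),hsv[y,x])
E
```

```text
(173, 200) [ 15 164 123]
(340, 165) [ 78 128  96]
(243, 248) [105   8 136]
(284, 275) [ 13 167  93]
(345, 190) [116  26  77]
(168, 235) [18 91 98]
(310, 193) [130  32  24]
(255, 280) [ 19 100 140]
```

View pics/cab.png

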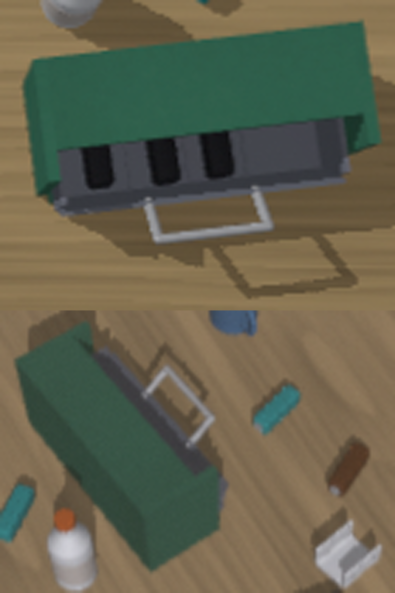

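View pics/stand.png

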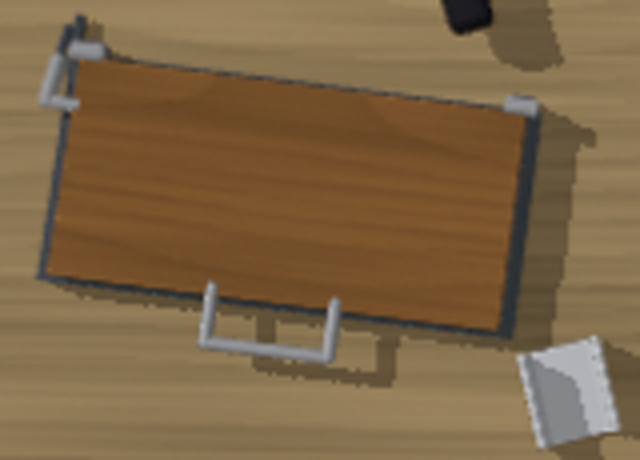

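The crops confirm the parts. The cabinet has full-height side panels at both ends, and three black grips sit in the left three bays. The white U cuff stands just off the stand's right front corner, and the pull bar is clear in front of the stand. Now I'll measure.

```bash
cat > m.py <<'E'
from h import *
t=cam('top'); hsv=cv2.cvtColor(t['img'],cv2.COLOR_BGR2HSV)
def big(m,box):
    x0,y0,x1,y1=box; z=np.zeros_like(m); z[y0:y1,x0:x1]=m[y0:y1,x0:x1]
    cs=cv2.findContours(z,cv2.RETR_EXTERNAL,cv2.CHAIN_APPROX_NONE)[0]; return max(cs,key=cv2.contourArea)
def world(c,z): return np.array([ray(t,p,z)[:2] for p in c.reshape(-1,2)],np.float32)
E
python3 - <<'E'
from m import *
def rect(c,z,n):
    r=cv2.minAreaRect(world(c,z)); b=cv2.boxPoints(r); print(n,np.round(r[0],4),np.round(r[1],4),round(r[2],2)); print(np.round(b,4).tolist())
c=big(cv2.inRange(hsv,(8,140,60),(20,255,255)),(100,150,250,245)); rect(c,.035,'plate')
# bars: thin grey, low sat bright
g=cv2.inRange(hsv,(0,0,95),(180,45,255))
for n,box,z in(('pull',(145,215,195,245),.037),('cuff',(225,228,262,268),.04)):
    rect(big(g,box),z,n)
rect(big(g,(320,200,378,225)),.105,'handle')
gr=cv2.inRange(hsv,(70,80,50),(90,255,255)); c=big(gr,(275,130,415,210)); 
p=cv2.approxPolyDP(c,2,True).reshape(-1,2); print('cab',[(q.tolist(),np.round(ray(t,q,.15)[:2],4).tolist()) for q in p])
E
```

```text
plate [0.5783 0.241 ] [0.3275 0.16  ] 83.38
[[0.47999998927116394, 0.08749999850988388], [0.6388999819755554, 0.06909999996423721], [0.6766999959945679, 0.3944000005722046], [0.5177000164985657, 0.41290000081062317]]
pull [0.4823 0.2522] [0.0991 0.0457] 83.14
[[0.4535999894142151, 0.20579999685287476], [0.49900001287460327, 0.20029999315738678], [0.5109000205993652, 0.2987000048160553], [0.46549999713897705, 0.3041999936103821]]
cuff [0.4354 0.0354] [0.0691 0.0622] 14.42
[[0.39419999718666077, 0.05689999833703041], [0.4097000062465668, -0.0034000000450760126], [0.4767000079154968, 0.013899999670684338], [0.4611999988555908, 0.07410000264644623]]
handle [ 0.5411 -0.2681] [0.0451 0.1523] 6.61
[[0.5099999904632568, -0.19499999284744263], [0.5274999737739563, -0.34630000591278076], [0.5723000168800354, -0.3411000072956085], [0.5547000169754028, -0.18979999423027039]]
cab [([402, 143], [0.7236, -0.3996]), ([287, 156], [0.6844, -0.086]), ([284, 171], [0.6431, -0.078]), ([288, 202], [0.5588, -0.0891]), ([293, 205], [0.5508, -0.1026]), ([292, 202], [0.5589, -0.0999]), ([296, 198], [0.5699, -0.1107]), ([294, 189], [0.5943, -0.1053]), ([303, 186], [0.6027, -0.1296]), ([388, 176], [0.6324, -0.3602]), ([397, 177], [0.6299, -0.3845]), ([399, 188], [0.6, -0.3894]), ([408, 185], [0.6084, -0.4139])]
```

```bash
python3 - <<'E'
from m import *
for q,z in(((330,219.4),.1),((370.7,215.1),.1),((350.3,217.3),.1),((288,202),0),((284,171),0),((408,185),.15),((408,185),.12),((402,143),.15),((287,156),.15)): print(q,z,np.round(ray(t,q,z)[:2],4))
C=np.array([.575,-.2589,0]);a=np.radians(7.1);X=np.array([np.cos(a),np.sin(a),0]);Y=np.array([-np.sin(a),np.cos(a),0]);Z=np.array([0,0,1])
P=[C-.055*X+.1*Z,C+.161*Y,C-.161*Y+.15*Z,C+.161*Y+.15*Z,C+.04*X+.15*Z,C-.161*Y]
print(np.round(proj(t,P),1))
s=cam('scene');print(np.round((proj(s,P)-[180,110])*2.82,0), 'scene crop px (add 310 to y)')
E
```

```text
(330, 219.4) 0.1 [ 0.516  -0.2105]
(370.7, 215.1) 0.1 [ 0.5292 -0.3244]
(350.3, 217.3) 0.1 [ 0.5225 -0.2673]
(288, 202) 0 [ 0.5731 -0.1012]
(284, 171) 0 [ 0.6669 -0.0888]
(408, 185) 0.15 [ 0.6084 -0.4139]
(408, 185) 0.12 [ 0.6124 -0.4236]
(402, 143) 0.15 [ 0.7236 -0.3996]
(287, 156) 0.15 [ 0.6844 -0.086 ]
[[349.7 218. ]
 [287.3 208. ]
 [409.9 190. ]
 [291.7 203.4]
 [348.9 182.1]
 [393.6 195.9]]
[[190.  81.]
 [226. 214.]
 [ 93.   5.]
 [225. 155.]
 [133.  91.]
 [103.  70.]] scene crop px (add 310 to y)
```

{"name": "arm_command", "arguments": {
  "increments": [
    {"slide": [0.264, -0.258, -0.05], "yaw": -1.32, "gripper": 0.5},
    {"slide": [0.264, -0.258, -0.05], "yaw": -1.32, "gripper": 0.5},
    {"slide": [0.264, -0.258, -0.05], "yaw": -1.32, "gripper": 0.5},
    {"slide": [0.264, -0.258, -0.05], "yaw": -1.32, "gripper": 0.5},
    {"slide": [0.264, -0.258, -0.05], "yaw": -1.32, "gripper": 0.5},
    {"slide": [0.264, -0.258, -0.05], "yaw": -1.32, "gripper": 0.5},
    {"slide": [0.264, -0.258, -0.05], "yaw": -1.32, "gripper": 0.5},
    {"slide": [0.264, -0.258, -0.05], "yaw": -1.32, "gripper": 0.5}
  ]
}}

```text
time_s: 1.35
ee_pos: [0.4614, 0.255, 0.1553]
eef_rot: [-3.141, 0.0, 1.455]
force: [0.2, 0.1, 0.3]
grip_width: 0.0466
```

{"name": "arm_command", "arguments": {
  "increments": [
    {"slide": [0, 0, 0], "gripper": 0.35},
    {"slide": [0, 0, -0.05], "gripper": 0.35},
    {"slide": [0, 0, -0.1], "gripper": 0.35},
    {"slide": [0, 0, -0.13], "gripper": 0.35},
    {"slide": [0, 0, -0.135], "gripper": 0.35},
    {"slide": [0, 0, -0.135], "gripper": 0.35}
  ]
}}

```text
invalid input
```

```bash
python3 - <<'E'
from h import *
s=cam('scene'); save(s,'pull1.png',(250,190,360,320),4.5)
o=readout.get_obs();print(o['ee_pos'],o['force'])
E
```

```text
[0.46114898 0.25548943 0.15545004] [0.27150185 0.00331987 0.58755958]
```

View pics/pull1.png

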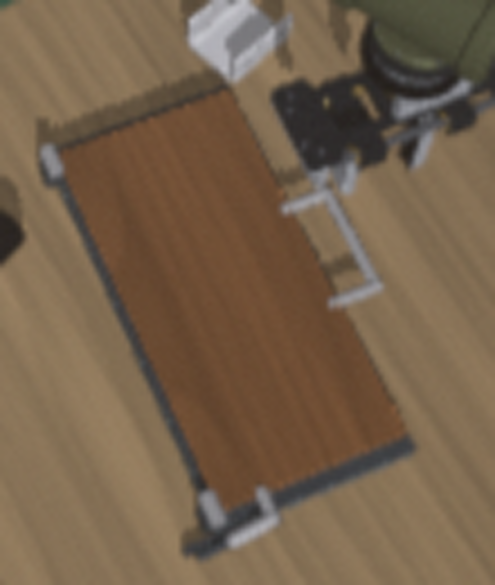

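The call was refused, apparently because the rows need a yaw value. The picture shows the gripper above the pull bar, not yet lowered.

{"name": "arm_command", "arguments": {
  "increments": [
    {"slide": [0, 0, 0], "yaw": 0, "gripper": 0.35},
    {"slide": [0, 0, -0.05], "yaw": 0, "gripper": 0.35},
    {"slide": [0, 0, -0.1], "yaw": 0, "gripper": 0.35},
    {"slide": [0, 0, -0.13], "yaw": 0, "gripper": 0.35},
    {"slide": [0, 0, -0.135], "yaw": 0, "gripper": 0.35},
    {"slide": [0, 0, -0.135], "yaw": 0, "gripper": 0},
    {"slide": [0, 0, -0.135], "yaw": 0, "gripper": 0},
    {"slide": [0, 0, -0.135], "yaw": 0, "gripper": 0}
  ],
  "grip_force": 20
}}

```text
time_s: 2.4
ee_pos: [0.4644, 0.2556, 0.0225]
eef_rot: [3.134, -0.003, 1.455]
force: [15.8, -2.6, -5.0]
grip_width: 0.0094
```

{"name": "arm_command", "arguments": {
  "increments": [
    {"slide": [0.004, 0, 0.01], "yaw": 0, "gripper": 0},
    {"slide": [0.005, 0, 0.02], "yaw": 0, "gripper": 0},
    {"slide": [0.007, 0, 0.04], "yaw": 0, "gripper": 0},
    {"slide": [0.012, -0.001, 0.06], "yaw": 0, "gripper": 0},
    {"slide": [0.019, -0.002, 0.078], "yaw": 0, "gripper": 0},
    {"slide": [0.027, -0.003, 0.096], "yaw": 0, "gripper": 0},
    {"slide": [0.038, -0.004, 0.113], "yaw": 0, "gripper": 0},
    {"slide": [0.038, -0.004, 0.113], "yaw": 0, "gripper": 0}
  ]
}}

```text
time_s: 3.4
ee_pos: [0.4982, 0.2518, 0.1356]
eef_rot: [-3.139, -0.001, 1.455]
force: [-16.0, 1.0, 6.4]
grip_width: 0.0093
```

{"name": "arm_command", "arguments": {
  "increments": [
    {"slide": [0.009, -0.001, 0.016], "yaw": 0, "gripper": 0},
    {"slide": [0.023, -0.003, 0.031], "yaw": 0, "gripper": 0},
    {"slide": [0.038, -0.005, 0.044], "yaw": 0, "gripper": 0},
    {"slide": [0.054, -0.007, 0.055], "yaw": 0, "gripper": 0},
    {"slide": [0.072, -0.009, 0.065], "yaw": 0, "gripper": 0},
    {"slide": [0.09, -0.011, 0.074], "yaw": 0, "gripper": 0},
    {"slide": [0.108, -0.013, 0.079], "yaw": 0, "gripper": 0},
    {"slide": [0.108, -0.013, 0.079], "yaw": 0, "gripper": 0}
  ]
}}

```text
time_s: 4.4
ee_pos: [0.6086, 0.2388, 0.2161]
eef_rot: [3.137, -0.003, 1.455]
force: [-2.1, 1.1, 14.2]
grip_width: 0.0092
```

{"name": "arm_command", "arguments": {
  "increments": [
    {"slide": [0, 0, 0], "yaw": 0, "gripper": 0.4},
    {"slide": [0, 0, 0.02], "yaw": 0, "gripper": 0.4},
    {"slide": [0, 0, 0.06], "yaw": 0, "gripper": 0.4},
    {"slide": [-0.04, 0, 0.08], "yaw": 0, "gripper": 0.4},
    {"slide": [-0.1, -0.04, 0.08], "yaw": 0, "gripper": 0.4},
    {"slide": [-0.16, -0.08, 0.08], "yaw": 0, "gripper": 0.4},
    {"slide": [-0.18, -0.14, 0.06], "yaw": 0, "gripper": 0.4},
    {"slide": [-0.18, -0.2, 0.04], "yaw": 0, "gripper": 0.4}
  ]
}}

```text
time_s: 5.4
ee_pos: [0.4277, 0.055, 0.2589]
eef_rot: [3.139, -0.0, 1.457]
force: [1.1, 0.0, 0.6]
grip_width: 0.0375
```

```bash
python3 - <<'E'
from h import *
t=cam('top'); save(t,'open.png',(90,100,420,300),2.4)
o=readout.get_obs();print(o['ee_pos'],o['force'],o['qpos'])
E
```

```text
[0.42679085 0.04966582 0.25637108] [ 0.73009193 -1.68726595 -2.48652511] [ 3.15993222e-02 -1.18202785e-02  1.75802293e+00 -1.66215969e-03
  1.39662829e+00  1.49613011e-01]
```

View pics/open.png

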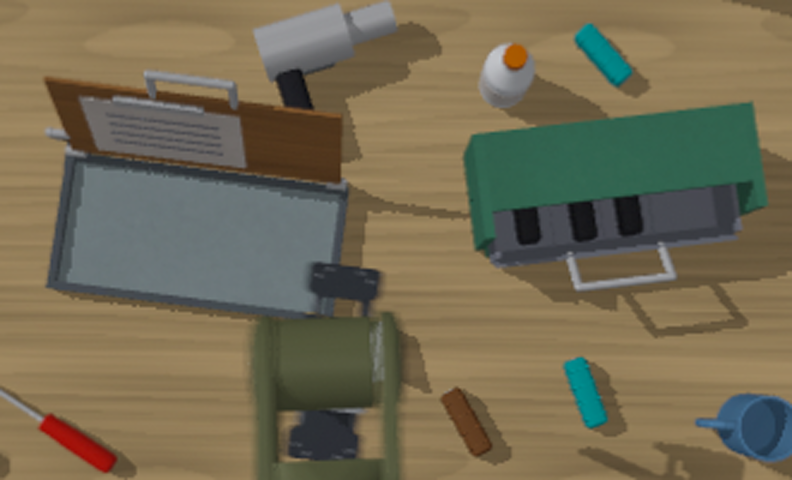

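{"name": "arm_command", "arguments": {
  "increments": [
    {"slide": [0.0, -0.06, 0], "yaw": 0.1, "gripper": 0.25},
    {"slide": [0.0, -0.12, 0], "yaw": 0.24, "gripper": 0.25},
    {"slide": [0.03, -0.18, 0], "yaw": 0.24, "gripper": 0.25},
    {"slide": [0.06, -0.23, 0], "yaw": 0.24, "gripper": 0.25},
    {"slide": [0.095, -0.275, -0.03], "yaw": 0.24, "gripper": 0.25},
    {"slide": [0.095, -0.305, -0.072], "yaw": 0.24, "gripper": 0.25},
    {"slide": [0.095, -0.305, -0.072], "yaw": 0.24, "gripper": 0.25},
    {"slide": [0.095, -0.305, -0.072], "yaw": 0.24, "gripper": 0.25}
  ]
}}

```text
time_s: 6.45
ee_pos: [0.5245, -0.2486, 0.1877]
eef_rot: [3.14, 0.001, 1.695]
force: [0.4, 0.4, 0.2]
grip_width: 0.0235
```

```bash
python3 - <<'E'
from m import *
# deck & cuff
g=cv2.inRange(hsv,(0,0,95),(180,45,255))
o=readout.get_obs();print(o['ee_pos'],o['eef_rot'])
for z,b,lo,hi in((.04,(215,220,280,280),(0,0,95),(180,45,255)),(.012,(100,150,250,245),(80,10,70),(110,60,200))):
    c=big(cv2.inRange(hsv,lo,hi),b); r=cv2.minAreaRect(world(c,z)); print(r, cv2.boxPoints(r).round(3).tolist())
save(t,'deck.png',(100,100,420,300),2.4); print(hsv[200,170])
E
```

```text
[ 0.52469747 -0.24847535  0.18816173] [3.13942469e+00 1.46856629e-03 1.69554390e+00]
((0.4354456067085266, 0.03536950796842575), (0.06914164125919342, 0.062185414135456085), 14.418718338012695) [[0.39399999380111694, 0.05700000002980232], [0.4099999964237213, -0.003000000026077032], [0.47699999809265137, 0.014000000432133675], [0.460999995470047, 0.07400000095367432]]
((0.5766561031341553, 0.24306154251098633), (0.35043397545814514, 0.1639072448015213), 83.33848571777344) [[0.4749999940395355, 0.07900000363588333], [0.6380000114440918, 0.05999999865889549], [0.6779999732971191, 0.40799999237060547], [0.515999972820282, 0.4269999861717224]]
[ 96  30 120]
```

{"name": "arm_command", "arguments": {
  "increments": [
    {"slide": [-0.0025, -0.0185, -0.02], "yaw": 0, "gripper": 0.25},
    {"slide": [-0.0025, -0.0185, -0.06], "yaw": 0, "gripper": 0.25},
    {"slide": [-0.0025, -0.0185, -0.09], "yaw": 0, "gripper": 0.25},
    {"slide": [-0.0025, -0.0185, -0.1], "yaw": 0, "gripper": 0.25},
    {"slide": [-0.0025, -0.0185, -0.1], "yaw": 0, "gripper": 0},
    {"slide": [-0.0025, -0.0185, -0.1], "yaw": 0, "gripper": 0},
    {"slide": [-0.0025, -0.0185, -0.1], "yaw": 0, "gripper": 0}
  ],
  "grip_force": 15
}}

```text
time_s: 7.38
ee_pos: [0.5229, -0.2678, 0.0871]
eef_rot: [3.138, 0.002, 1.695]
force: [7.3, -0.9, -7.4]
grip_width: 0.0095
```

{"name": "arm_command", "arguments": {
  "increments": [
    {"slide": [-0.009, -0.001, -0.006], "yaw": 0, "gripper": 0},
    {"slide": [-0.017, -0.002, -0.013], "yaw": 0, "gripper": 0},
    {"slide": [-0.024, -0.003, -0.02], "yaw": 0, "gripper": 0},
    {"slide": [-0.0305, -0.004, -0.0285], "yaw": 0, "gripper": 0},
    {"slide": [-0.036, -0.0045, -0.0375], "yaw": 0, "gripper": 0},
    {"slide": [-0.039, -0.005, -0.043], "yaw": 0, "gripper": 0},
    {"slide": [-0.039, -0.005, -0.043], "yaw": 0, "gripper": 0}
  ]
}}

```text
time_s: 8.25
ee_pos: [0.4853, -0.2735, 0.0458]
eef_rot: [3.135, 0.004, 1.695]
force: [9.8, 1.7, 4.9]
grip_width: 0.0095
```

{"name": "arm_command", "arguments": {
  "increments": [
    {"slide": [0, 0, 0], "yaw": 0, "gripper": 0.3},
    {"slide": [0, 0, 0.0], "yaw": 0, "gripper": 0.3},
    {"slide": [0, 0, 0.05], "yaw": 0, "gripper": 0.3},
    {"slide": [0, 0, 0.11], "yaw": 0, "gripper": 0.4},
    {"slide": [-0.06, 0.0, 0.17], "yaw": -0.2, "gripper": 0.5},
    {"slide": [-0.1, 0.06, 0.2], "yaw": -0.4, "gripper": 0.55},
    {"slide": [-0.12, 0.12, 0.2], "yaw": -0.6, "gripper": 0.55},
    {"slide": [-0.12, 0.18, 0.2], "yaw": -0.8, "gripper": 0.55}
  ]
}}

```text
time_s: 9.25
ee_pos: [0.3662, -0.1222, 0.2425]
eef_rot: [3.14, -0.0, 0.962]
force: [0.9, 0.1, -0.3]
grip_width: 0.0517
```

{"name": "arm_command", "arguments": {
  "increments": [
    {"slide": [0, 0.02, 0], "yaw": -0.15, "gripper": 0.55},
    {"slide": [0, 0.02, 0], "yaw": -0.3, "gripper": 0.55},
    {"slide": [0, 0.02, 0], "yaw": -0.45, "gripper": 0.55},
    {"slide": [0, 0.02, 0], "yaw": -0.6, "gripper": 0.55},
    {"slide": [0, 0.02, 0], "yaw": -0.77, "gripper": 0.55},
    {"slide": [0, 0.02, 0], "yaw": -0.77, "gripper": 0.55}
  ]
}}

```text
time_s: 10.0
ee_pos: [0.3674, -0.1033, 0.2416]
eef_rot: [3.142, 0.0, 0.201]
force: [-0.6, 0.2, 0.9]
grip_width: 0.0515
```

```bash
python3 - <<'E'
from m import *
o=readout.get_obs();print(o['ee_pos'],o['eef_rot'])
a=cv2.resize(t['img'][140:235,280:415],None,fx=5.5,fy=5.5,interpolation=cv2.INTER_CUBIC); cv2.imwrite('pics/bin1.png',a)
m=cv2.inRange(hsv,(0,0,0),(180,255,40)); x=m[150:225,285:410]
n,l,st,ce=cv2.connectedComponentsWithStats(x)
C=np.array([.575,-.2589,0]);a=np.radians(7.1);X=np.array([np.cos(a),np.sin(a),0]);Y=np.array([-np.sin(a),np.cos(a),0]);Z=np.array([0,0,1])
for i in range(1,n):
    if st[i,4]>30:
        p=ce[i]+[285,150]; print(st[i],p)
        for z in(.065,): w=ray(t,p,z); print(w.round(4),'unit',((w-C)@X).round(4),((w-C)@Y).round(4))
th=.55
def B(d,y,h): return C+X*(d*np.cos(th)-h*np.sin(th))+Y*y+Z*(.01+d*np.sin(th)+h*np.cos(th))
print(proj(t,[B(-.055,0,.09),B(-.02,.145,.066),B(-.02,-.145,.066),C+.04*X+.15*Z,B(.0056,0,.033),B(.0486,0,.033)]).round(1))
E
```

```text
[ 0.36744202 -0.10331848  0.24159712] [3.14150169e+00 5.84674967e-05 2.03188082e-01]
[ 63  31  11  22 219] [353.11415525 191.45205479]
[ 0.5993 -0.2833  0.065 ] unit 0.0211 -0.0272
[ 43  34  12  21 202] [333.67326733 193.76732673]
[ 0.592  -0.2273  0.065 ] unit 0.0208 0.0293
[ 20  36  11  21 193] [310.43523316 196.11398964]
[ 0.5845 -0.1604  0.065 ] unit 0.0216 0.0966
[[348.5 232.4]
 [296.5 223.5]
 [396.3 212.1]
 [348.9 182.1]
 [343.7 204.8]
 [343.5 191.5]]
```

View pics/bin1.png

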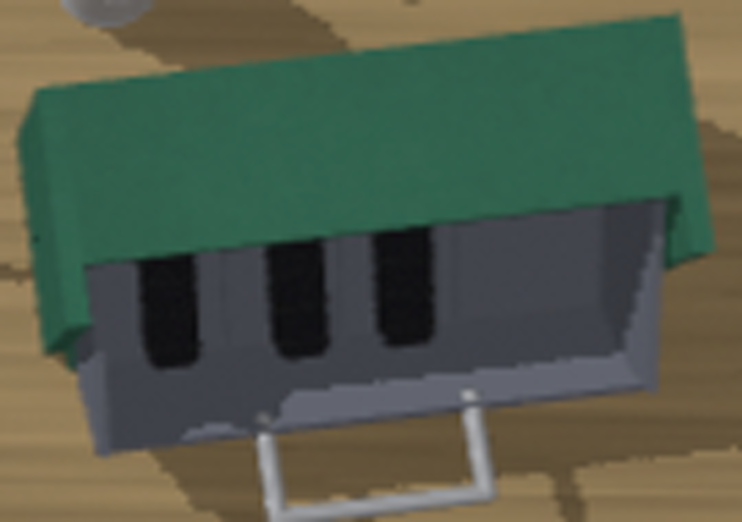

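{"name": "arm_command", "arguments": {
  "increments": [
    {"slide": [0.05, -0.04, 0], "yaw": -0.08, "gripper": 0.47},
    {"slide": [0.1, -0.075, 0], "yaw": -0.08, "gripper": 0.47},
    {"slide": [0.15, -0.115, 0], "yaw": -0.08, "gripper": 0.47},
    {"slide": [0.195, -0.15, 0], "yaw": -0.08, "gripper": 0.47},
    {"slide": [0.237, -0.18, 0], "yaw": -0.08, "gripper": 0.47},
    {"slide": [0.237, -0.18, -0.03], "yaw": -0.08, "gripper": 0.47},
    {"slide": [0.237, -0.18, -0.06], "yaw": -0.08, "gripper": 0.47},
    {"slide": [0.237, -0.18, -0.06], "yaw": -0.08, "gripper": 0.47}
  ]
}}

```text
time_s: 11.05
ee_pos: [0.6037, -0.2829, 0.1792]
eef_rot: [-3.139, 0.004, 0.123]
force: [-0.2, 0.6, -0.1]
grip_width: 0.0442
```

{"name": "arm_command", "arguments": {
  "increments": [
    {"slide": [0, 0, -0.04], "yaw": 0, "gripper": 0.47},
    {"slide": [0, 0, -0.08], "yaw": 0, "gripper": 0.47},
    {"slide": [0, 0, -0.105], "yaw": 0, "gripper": 0.47},
    {"slide": [0, 0, -0.118], "yaw": 0, "gripper": 0.47},
    {"slide": [0, 0, -0.123], "yaw": 0, "gripper": 0.47},
    {"slide": [0, 0, -0.123], "yaw": 0, "gripper": 0.47}
  ]
}}

```text
time_s: 11.8
ee_pos: [0.605, -0.2835, 0.0596]
eef_rot: [3.141, -0.001, 0.12]
force: [0.2, 0.4, -0.2]
grip_width: 0.0439
```

{"name": "arm_command", "arguments": {
  "increments": [
    {"slide": [0, 0, 0], "yaw": 0, "gripper": 0.1},
    {"slide": [0, 0, 0], "yaw": 0, "gripper": 0.1},
    {"slide": [0, 0, 0], "yaw": 0, "gripper": 0.1}
  ],
  "grip_force": 35
}}

```text
time_s: 12.18
ee_pos: [0.6049, -0.2836, 0.0593]
eef_rot: [3.141, -0.001, 0.12]
force: [0.4, -0.7, 3.6]
grip_width: 0.0274
```

{"name": "arm_command", "arguments": {
  "increments": [
    {"slide": [0, 0, 0], "yaw": 0, "gripper": 0.45},
    {"slide": [0, 0, 0], "yaw": 0, "gripper": 0.45},
    {"slide": [0, 0, -0.005], "yaw": 0, "gripper": 0.45},
    {"slide": [0, 0, -0.005], "yaw": 0, "gripper": 0.45},
    {"slide": [0, 0, -0.005], "yaw": 0, "gripper": 0.1},
    {"slide": [0, 0, -0.005], "yaw": 0, "gripper": 0.1},
    {"slide": [0, 0, -0.005], "yaw": 0, "gripper": 0.1},
    {"slide": [0, 0, -0.005], "yaw": 0, "gripper": 0.1}
  ]
}}

```text
time_s: 13.18
ee_pos: [0.6045, -0.2832, 0.0534]
eef_rot: [-3.141, 0.0, 0.12]
force: [-0.7, 0.4, -0.4]
grip_width: 0.0283
```

{"name": "arm_command", "arguments": {
  "increments": [
    {"slide": [0, 0, 0.012], "yaw": 0, "gripper": 0.1},
    {"slide": [0, 0, 0.025], "yaw": 0, "gripper": 0.1},
    {"slide": [-0.02, -0.0025, 0.033], "yaw": 0, "gripper": 0.1},
    {"slide": [-0.05, -0.006, 0.045], "yaw": 0, "gripper": 0.1},
    {"slide": [-0.075, -0.009, 0.055], "yaw": 0, "gripper": 0.1},
    {"slide": [-0.09, -0.011, 0.09], "yaw": 0, "gripper": 0.1},
    {"slide": [-0.1, -0.012, 0.13], "yaw": 0, "gripper": 0.1},
    {"slide": [-0.1, -0.012, 0.13], "yaw": 0, "gripper": 0.1}
  ]
}}

```text
time_s: 14.18
ee_pos: [0.5053, -0.2962, 0.1879]
eef_rot: [3.137, -0.005, 0.119]
force: [1.3, -0.4, -1.5]
grip_width: 0.0278
```

{"name": "arm_command", "arguments": {
  "increments": [
    {"slide": [0, 0.06, 0.03], "yaw": -0.06, "gripper": 0.1},
    {"slide": [0, 0.12, 0.03], "yaw": -0.12, "gripper": 0.1},
    {"slide": [0, 0.18, 0.03], "yaw": -0.24, "gripper": 0.1},
    {"slide": [0, 0.24, 0.03], "yaw": -0.24, "gripper": 0.1},
    {"slide": [0, 0.3, 0.03], "yaw": -0.24, "gripper": 0.1},
    {"slide": [0.01, 0.36, 0.03], "yaw": -0.24, "gripper": 0.1},
    {"slide": [0.03, 0.42, 0.03], "yaw": -0.24, "gripper": 0.1},
    {"slide": [0.04, 0.48, 0.03], "yaw": -0.24, "gripper": 0.1}
  ]
}}

```text
time_s: 15.18
ee_pos: [0.5448, 0.1869, 0.2132]
eef_rot: [3.142, 0.0, -0.12]
force: [0.3, -0.7, -0.3]
grip_width: 0.0274
```

{"name": "arm_command", "arguments": {
  "increments": [
    {"slide": [0.012, 0.05, 0], "yaw": 0, "gripper": 0.1},
    {"slide": [0.026, 0.11, 0], "yaw": 0, "gripper": 0.1},
    {"slide": [0.0405, 0.16, 0], "yaw": 0, "gripper": 0.1},
    {"slide": [0.0405, 0.17, -0.02], "yaw": 0, "gripper": 0.1},
    {"slide": [0.0405, 0.17, -0.07], "yaw": 0, "gripper": 0.1},
    {"slide": [0.0405, 0.17, -0.12], "yaw": 0, "gripper": 0.1},
    {"slide": [0.0405, 0.17, -0.148], "yaw": 0, "gripper": 0.1},
    {"slide": [0.0405, 0.17, -0.148], "yaw": 0, "gripper": 0.1}
  ]
}}

```text
time_s: 16.18
ee_pos: [0.5837, 0.3535, 0.0626]
eef_rot: [3.139, 0.004, -0.121]
force: [0.1, 0.4, -0.6]
grip_width: 0.0276
```

```bash
python3 - <<'E'
from h import *
s=cam('scene'); t=cam('top')
a=cv2.resize(s['img'][190:330,250:370],None,fx=3,fy=3,interpolation=cv2.INTER_CUBIC)
b=cv2.resize(t['img'][130:270,100:240],None,fx=3,fy=3,interpolation=cv2.INTER_CUBIC)
cv2.imwrite('pics/place1.png',np.hstack([a,b]))
o=readout.get_obs();print(o['ee_pos'],o['force'],o['grip_width'])
E
```

```text
[0.58539869 0.35452067 0.06646351] [-0.24784635  0.17892742 -0.41896674] 0.027319444512320587
```

View pics/place1.png

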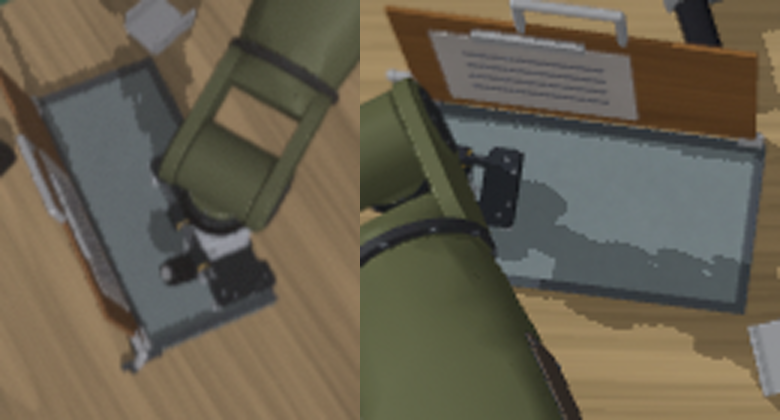

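The grip hangs over the left part of the deck, with its dark end seen at (180,270) in the left crop. Now I'll lower it with a light hold so it can settle.

{"name": "arm_command", "arguments": {
  "increments": [
    {"slide": [0, 0, -0.008], "yaw": 0, "gripper": 0.1},
    {"slide": [0, 0, -0.014], "yaw": 0, "gripper": 0.1},
    {"slide": [0, 0, -0.02], "yaw": 0, "gripper": 0.1},
    {"slide": [0, 0, -0.026], "yaw": 0, "gripper": 0.1},
    {"slide": [0, 0, -0.03], "yaw": 0, "gripper": 0.1},
    {"slide": [0, 0, -0.03], "yaw": 0, "gripper": 0.45},
    {"slide": [0, 0, -0.03], "yaw": 0, "gripper": 0.45},
    {"slide": [0, 0, -0.03], "yaw": 0, "gripper": 0.45}
  ],
  "grip_force": 5
}}

```text
time_s: 17.27
ee_pos: [0.585, 0.3548, 0.0356]
eef_rot: [-3.142, 0.0, -0.12]
force: [-1.3, 0.3, -0.0]
grip_width: 0.0422
```

{"name": "arm_command", "arguments": {
  "increments": [
    {"slide": [0, 0, 0.05], "yaw": 0, "gripper": 0.47},
    {"slide": [0, 0, 0.1], "yaw": 0, "gripper": 0.47},
    {"slide": [0, -0.03, 0.16], "yaw": 0.06, "gripper": 0.47},
    {"slide": [-0.02, -0.09, 0.18], "yaw": 0.12, "gripper": 0.47},
    {"slide": [-0.04, -0.15, 0.18], "yaw": 0.18, "gripper": 0.47},
    {"slide": [-0.06, -0.21, 0.18], "yaw": 0.24, "gripper": 0.47},
    {"slide": [-0.08, -0.27, 0.18], "yaw": 0.24, "gripper": 0.47},
    {"slide": [-0.08, -0.33, 0.18], "yaw": 0.24, "gripper": 0.47}
  ]
}}

```text
time_s: 18.27
ee_pos: [0.5042, 0.0292, 0.2161]
eef_rot: [3.142, -0.001, 0.12]
force: [0.9, 0.4, 0.4]
grip_width: 0.0445
```

```bash
cat > chk.py <<'E'
from m import *
import sys
D=np.array([.577,.242]);a=-.116;sx=np.array([np.cos(a),np.sin(a)]);sy=np.array([-np.sin(a),np.cos(a)])
o=readout.get_obs();print(o['ee_pos'].round(4),o['eef_rot'].round(3),o['grip_width'])
m=cv2.inRange(hsv,(0,0,0),(180,255,45))
n,l,st,ce=cv2.connectedComponentsWithStats(m[150:245,100:250])
for i in range(1,n):
    if st[i,4]>60:
        c=big((l==i).astype(np.uint8),(0,0,150,95))+[100,150]
        r=cv2.minAreaRect(world(c,.035)); d=np.array(r[0])-D; print('deck',np.round(r[0],4),np.round(r[1],4),round(r[2],1),'stand xy',(d@sx).round(4),(d@sy).round(4))
c=big(cv2.inRange(hsv,(0,0,95),(180,45,255)),(215,222,280,285)); r=cv2.minAreaRect(world(c,.04)); print('cuff',np.round(r[0],4),np.round(r[1],4),r[2])
C=np.array([.575,-.2589,0]);a=np.radians(7.1);X=np.array([np.cos(a),np.sin(a),0]);Y=np.array([-np.sin(a),np.cos(a),0])
n,l,st,ce=cv2.connectedComponentsWithStats(m[170:225,285:410])
for i in range(1,n):
    if st[i,4]>90:
        w=ray(t,ce[i]+[285,170],.055); print('bin',st[i],((w-C)@X).round(4),((w-C)@Y).round(4))
E
python3 chk.py
```

```text
[0.5043 0.0233 0.2161] [ 3.14e+00 -1.00e-03  1.16e-01] 0.04439551564334288
deck [0.5885 0.3517] [0.0306 0.0837] 83.2 stand xy -0.0013 0.1103
cuff [0.4515 0.0395] [0.0369 0.0618] 13.129646301269531
bin [ 43  13  12  22 214] 0.0216 0.0274
bin [ 20  16  11  21 202] 0.0231 0.0952
```

{"name": "arm_command", "arguments": {
  "increments": [
    {"slide": [0.02, -0.06, 0], "yaw": 0, "gripper": 0.47},
    {"slide": [0.045, -0.12, 0], "yaw": 0, "gripper": 0.47},
    {"slide": [0.07, -0.18, 0], "yaw": 0, "gripper": 0.47},
    {"slide": [0.085, -0.225, 0], "yaw": 0, "gripper": 0.47},
    {"slide": [0.093, -0.252, 0], "yaw": 0, "gripper": 0.47},
    {"slide": [0.093, -0.252, -0.03], "yaw": 0, "gripper": 0.47},
    {"slide": [0.093, -0.252, -0.05], "yaw": 0, "gripper": 0.47},
    {"slide": [0.093, -0.252, -0.05], "yaw": 0, "gripper": 0.47}
  ]
}}

```text
time_s: 19.32
ee_pos: [0.5978, -0.221, 0.1642]
eef_rot: [-3.14, 0.002, 0.12]
force: [0.3, 0.1, -0.3]
grip_width: 0.0448
```

{"name": "arm_command", "arguments": {
  "increments": [
    {"slide": [0, -0.008, -0.02], "yaw": 0, "gripper": 0.47},
    {"slide": [0, -0.008, -0.06], "yaw": 0, "gripper": 0.47},
    {"slide": [0, -0.008, -0.09], "yaw": 0, "gripper": 0.47},
    {"slide": [0, -0.008, -0.105], "yaw": 0, "gripper": 0.47},
    {"slide": [0, -0.008, -0.11], "yaw": 0, "gripper": 0.47},
    {"slide": [0, -0.008, -0.11], "yaw": 0, "gripper": 0.47}
  ]
}}

```text
time_s: 20.08
ee_pos: [0.5987, -0.2296, 0.0563]
eef_rot: [3.141, -0.001, 0.12]
force: [-0.7, -0.8, 0.2]
grip_width: 0.0442
```

{"name": "arm_command", "arguments": {
  "increments": [
    {"slide": [0, 0, -0.003], "yaw": 0, "gripper": 0.47},
    {"slide": [0, 0, -0.003], "yaw": 0, "gripper": 0.1},
    {"slide": [0, 0, -0.003], "yaw": 0, "gripper": 0.1},
    {"slide": [0, 0, -0.003], "yaw": 0, "gripper": 0.1},
    {"slide": [0, 0, -0.003], "yaw": 0, "gripper": 0.1}
  ],
  "grip_force": 35
}}

```text
time_s: 20.7
ee_pos: [0.5984, -0.2294, 0.0529]
eef_rot: [3.141, -0.0, 0.12]
force: [-1.1, -0.2, 5.0]
grip_width: 0.0274
```

{"name": "arm_command", "arguments": {
  "increments": [
    {"slide": [0, 0, 0.012], "yaw": 0, "gripper": 0.1},
    {"slide": [0, 0, 0.025], "yaw": 0, "gripper": 0.1},
    {"slide": [-0.02, -0.0025, 0.033], "yaw": 0, "gripper": 0.1},
    {"slide": [-0.05, -0.006, 0.045], "yaw": 0, "gripper": 0.1},
    {"slide": [-0.075, -0.009, 0.055], "yaw": 0, "gripper": 0.1},
    {"slide": [-0.09, -0.011, 0.09], "yaw": 0, "gripper": 0.1},
    {"slide": [-0.1, -0.012, 0.13], "yaw": 0, "gripper": 0.1},
    {"slide": [-0.1, -0.012, 0.13], "yaw": 0, "gripper": 0.1}
  ]
}}

```text
time_s: 21.7
ee_pos: [0.4991, -0.2421, 0.1866]
eef_rot: [3.138, -0.005, 0.119]
force: [-0.0, -0.0, -1.1]
grip_width: 0.028
```

{"name": "arm_command", "arguments": {
  "increments": [
    {"slide": [0, 0.055, 0.03], "yaw": -0.06, "gripper": 0.1},
    {"slide": [0, 0.11, 0.03], "yaw": -0.12, "gripper": 0.1},
    {"slide": [0, 0.165, 0.03], "yaw": -0.18, "gripper": 0.1},
    {"slide": [0, 0.22, 0.03], "yaw": -0.24, "gripper": 0.1},
    {"slide": [0, 0.275, 0.03], "yaw": -0.24, "gripper": 0.1},
    {"slide": [0.02, 0.33, 0.03], "yaw": -0.24, "gripper": 0.1},
    {"slide": [0.04, 0.385, 0.03], "yaw": -0.24, "gripper": 0.1},
    {"slide": [0.06, 0.43, 0.03], "yaw": -0.24, "gripper": 0.1}
  ]
}}

```text
time_s: 22.7
ee_pos: [0.5585, 0.1911, 0.2121]
eef_rot: [3.141, 0.0, -0.119]
force: [0.3, -0.5, -0.5]
grip_width: 0.0273
```

{"name": "arm_command", "arguments": {
  "increments": [
    {"slide": [0.01, 0.05, 0], "yaw": 0, "gripper": 0.1},
    {"slide": [0.0185, 0.09, 0], "yaw": 0, "gripper": 0.1},
    {"slide": [0.0185, 0.096, -0.02], "yaw": 0, "gripper": 0.1},
    {"slide": [0.0185, 0.096, -0.06], "yaw": 0, "gripper": 0.1},
    {"slide": [0.0185, 0.096, -0.1], "yaw": 0, "gripper": 0.1},
    {"slide": [0.0185, 0.096, -0.135], "yaw": 0, "gripper": 0.1},
    {"slide": [0.0185, 0.096, -0.147], "yaw": 0, "gripper": 0.1},
    {"slide": [0.0185, 0.096, -0.147], "yaw": 0, "gripper": 0.1}
  ]
}}

```text
time_s: 23.7
ee_pos: [0.5767, 0.2843, 0.0652]
eef_rot: [3.141, 0.001, -0.121]
force: [0.1, -0.3, -0.0]
grip_width: 0.0277
```

{"name": "arm_command", "arguments": {
  "increments": [
    {"slide": [0, 0, -0.008], "yaw": 0, "gripper": 0.1},
    {"slide": [0, 0, -0.014], "yaw": 0, "gripper": 0.1},
    {"slide": [0, 0, -0.02], "yaw": 0, "gripper": 0.1},
    {"slide": [0, 0, -0.026], "yaw": 0, "gripper": 0.1},
    {"slide": [0, 0, -0.03], "yaw": 0, "gripper": 0.1},
    {"slide": [0, 0, -0.03], "yaw": 0, "gripper": 0.45},
    {"slide": [0, 0, -0.03], "yaw": 0, "gripper": 0.45},
    {"slide": [0, 0, -0.03], "yaw": 0, "gripper": 0.45}
  ],
  "grip_force": 5
}}

```text
time_s: 24.7
ee_pos: [0.5767, 0.2847, 0.0356]
eef_rot: [3.142, 0.0, -0.12]
force: [-0.3, 0.1, 0.1]
grip_width: 0.0422
```

{"name": "arm_command", "arguments": {
  "increments": [
    {"slide": [0, 0, 0.05], "yaw": 0, "gripper": 0.47},
    {"slide": [0, 0, 0.1], "yaw": 0, "gripper": 0.47},
    {"slide": [0, 0, 0.16], "yaw": 0.06, "gripper": 0.47},
    {"slide": [-0.02, -0.06, 0.18], "yaw": 0.12, "gripper": 0.47},
    {"slide": [-0.04, -0.12, 0.18], "yaw": 0.18, "gripper": 0.47},
    {"slide": [-0.06, -0.18, 0.18], "yaw": 0.24, "gripper": 0.47},
    {"slide": [-0.08, -0.24, 0.18], "yaw": 0.24, "gripper": 0.47},
    {"slide": [-0.08, -0.3, 0.18], "yaw": 0.24, "gripper": 0.47}
  ]
}}

```text
time_s: 25.7
ee_pos: [0.4958, -0.0137, 0.2161]
eef_rot: [3.141, -0.001, 0.12]
force: [1.2, 0.2, 0.3]
grip_width: 0.0439
```

```bash
python3 chk.py
```

```text
[ 0.4959 -0.0197  0.216 ] [ 3.14e+00 -1.00e-03  1.16e-01] 0.044651882216629565
deck [0.5885 0.3518] [0.0304 0.0837] 83.2 stand xy -0.0013 0.1104
deck [0.5807 0.2825] [0.0299 0.0834] 83.4 stand xy -0.001 0.0406
cuff [0.4518 0.0262] [0.0461 0.0462] 0.5230587720870972
bin [ 20  16  11  21 201] 0.023 0.0953
```

{"name": "arm_command", "arguments": {
  "increments": [
    {"slide": [0.03, -0.05, 0], "yaw": 0, "gripper": 0.47},
    {"slide": [0.07, -0.1, 0], "yaw": 0, "gripper": 0.47},
    {"slide": [0.093, -0.141, 0], "yaw": 0, "gripper": 0.47},
    {"slide": [0.093, -0.141, -0.02], "yaw": 0, "gripper": 0.47},
    {"slide": [0.093, -0.141, -0.06], "yaw": 0, "gripper": 0.47},
    {"slide": [0.093, -0.141, -0.1], "yaw": 0, "gripper": 0.47},
    {"slide": [0.093, -0.141, -0.1], "yaw": 0, "gripper": 0.47},
    {"slide": [0.093, -0.141, -0.1], "yaw": 0, "gripper": 0.47}
  ]
}}

```text
time_s: 26.75
ee_pos: [0.5906, -0.1533, 0.1174]
eef_rot: [3.141, -0.002, 0.12]
force: [-0.5, -0.5, 0.6]
grip_width: 0.0438
```

{"name": "arm_command", "arguments": {
  "increments": [
    {"slide": [-0.001, -0.008, 0], "yaw": 0, "gripper": 0.47},
    {"slide": [-0.001, -0.008, -0.03], "yaw": 0, "gripper": 0.47},
    {"slide": [-0.001, -0.008, -0.05], "yaw": 0, "gripper": 0.47},
    {"slide": [-0.001, -0.008, -0.06], "yaw": 0, "gripper": 0.47},
    {"slide": [-0.001, -0.008, -0.063], "yaw": 0, "gripper": 0.47},
    {"slide": [-0.001, -0.008, -0.063], "yaw": 0, "gripper": 0.47}
  ]
}}

```text
time_s: 27.5
ee_pos: [0.5893, -0.1614, 0.0533]
eef_rot: [3.141, -0.001, 0.12]
force: [1.0, 0.5, -0.1]
grip_width: 0.0443
```

{"name": "arm_command", "arguments": {
  "increments": [
    {"slide": [0, 0, 0], "yaw": 0, "gripper": 0.1},
    {"slide": [0, 0, 0], "yaw": 0, "gripper": 0.1},
    {"slide": [0, 0, 0], "yaw": 0, "gripper": 0.1},
    {"slide": [0, 0, 0], "yaw": 0, "gripper": 0.1}
  ],
  "grip_force": 35
}}

```text
time_s: 28.0
ee_pos: [0.5891, -0.1613, 0.053]
eef_rot: [3.141, -0.001, 0.12]
force: [-0.8, -0.8, 4.1]
grip_width: 0.0275
```

{"name": "arm_command", "arguments": {
  "increments": [
    {"slide": [0, 0, 0.012], "yaw": 0, "gripper": 0.1},
    {"slide": [0, 0, 0.025], "yaw": 0, "gripper": 0.1},
    {"slide": [-0.02, -0.0025, 0.033], "yaw": 0, "gripper": 0.1},
    {"slide": [-0.05, -0.006, 0.045], "yaw": 0, "gripper": 0.1},
    {"slide": [-0.075, -0.009, 0.055], "yaw": 0, "gripper": 0.1},
    {"slide": [-0.09, -0.011, 0.09], "yaw": 0, "gripper": 0.1},
    {"slide": [-0.1, -0.012, 0.13], "yaw": 0, "gripper": 0.1},
    {"slide": [-0.1, -0.012, 0.13], "yaw": 0, "gripper": 0.1}
  ]
}}

```text
time_s: 29.0
ee_pos: [0.4897, -0.1738, 0.1862]
eef_rot: [3.138, -0.005, 0.119]
force: [0.6, -0.7, 0.1]
grip_width: 0.0277
```

{"name": "arm_command", "arguments": {
  "increments": [
    {"slide": [0, 0.055, 0.03], "yaw": -0.06, "gripper": 0.1},
    {"slide": [0, 0.11, 0.03], "yaw": -0.12, "gripper": 0.1},
    {"slide": [0, 0.165, 0.03], "yaw": -0.18, "gripper": 0.1},
    {"slide": [0, 0.22, 0.03], "yaw": -0.24, "gripper": 0.1},
    {"slide": [0.025, 0.275, 0.03], "yaw": -0.24, "gripper": 0.1},
    {"slide": [0.05, 0.33, 0.03], "yaw": -0.24, "gripper": 0.1},
    {"slide": [0.079, 0.38, 0.03], "yaw": -0.24, "gripper": 0.1},
    {"slide": [0.079, 0.39, 0.03], "yaw": -0.24, "gripper": 0.1}
  ]
}}

```text
time_s: 30.0
ee_pos: [0.5682, 0.2195, 0.2106]
eef_rot: [3.141, 0.002, -0.118]
force: [-0.4, -0.3, -0.9]
grip_width: 0.0276
```

{"name": "arm_command", "arguments": {
  "increments": [
    {"slide": [0, -0.004, 0], "yaw": 0, "gripper": 0.1},
    {"slide": [0, -0.004, -0.03], "yaw": 0, "gripper": 0.1},
    {"slide": [0, -0.004, -0.07], "yaw": 0, "gripper": 0.1},
    {"slide": [0, -0.004, -0.11], "yaw": 0, "gripper": 0.1},
    {"slide": [0, -0.004, -0.14], "yaw": 0, "gripper": 0.1},
    {"slide": [0, -0.004, -0.147], "yaw": 0, "gripper": 0.1},
    {"slide": [0, -0.004, -0.147], "yaw": 0, "gripper": 0.1}
  ]
}}

```text
time_s: 30.88
ee_pos: [0.5682, 0.212, 0.0665]
eef_rot: [-3.141, -0.001, -0.121]
force: [-0.1, 0.8, -0.4]
grip_width: 0.0278
```

{"name": "arm_command", "arguments": {
  "increments": [
    {"slide": [0, 0, -0.008], "yaw": 0, "gripper": 0.1},
    {"slide": [0, 0, -0.014], "yaw": 0, "gripper": 0.1},
    {"slide": [0, 0, -0.02], "yaw": 0, "gripper": 0.1},
    {"slide": [0, 0, -0.026], "yaw": 0, "gripper": 0.1},
    {"slide": [0, 0, -0.03], "yaw": 0, "gripper": 0.1},
    {"slide": [0, 0, -0.03], "yaw": 0, "gripper": 0.45},
    {"slide": [0, 0, -0.03], "yaw": 0, "gripper": 0.45},
    {"slide": [0, 0, -0.03], "yaw": 0, "gripper": 0.45}
  ],
  "grip_force": 5
}}

```text
time_s: 31.88
ee_pos: [0.5679, 0.2128, 0.0356]
eef_rot: [-3.142, 0.0, -0.12]
force: [0.5, 0.7, -0.0]
grip_width: 0.0426
```

{"name": "arm_command", "arguments": {
  "increments": [
    {"slide": [0, 0, 0.05], "yaw": 0, "gripper": 0.47},
    {"slide": [0, 0, 0.1], "yaw": 0, "gripper": 0.47},
    {"slide": [-0.02, -0.03, 0.16], "yaw": 0.15, "gripper": 0.47},
    {"slide": [-0.04, -0.08, 0.18], "yaw": 0.3, "gripper": 0.47},
    {"slide": [-0.08, -0.13, 0.18], "yaw": 0.45, "gripper": 0.47},
    {"slide": [-0.11, -0.18, 0.18], "yaw": 0.6, "gripper": 0.6},
    {"slide": [-0.14, -0.24, 0.18], "yaw": 0.75, "gripper": 0.8},
    {"slide": [-0.16, -0.3, 0.18], "yaw": 0.9, "gripper": 0.8}
  ]
}}

```text
time_s: 32.88
ee_pos: [0.4108, -0.0777, 0.216]
eef_rot: [3.141, -0.001, 0.772]
force: [0.5, -0.6, -0.4]
grip_width: 0.0707
```

```bash
python3 chk.py; python3 -c "
from h import *
save(cam('top'),'top3.png',(90,130,330,300),3.2)"
```

```text
[ 0.4094 -0.0824  0.2159] [3.14e+00 1.00e-03 7.84e-01] 0.07377195660543179
deck [0.5885 0.3517] [0.0306 0.0837] 83.2 stand xy -0.0013 0.1103
deck [0.5807 0.2825] [0.0299 0.0834] 83.4 stand xy -0.001 0.0406
deck [0.5724 0.2107] [0.0276 0.0842] 83.2 stand xy -0.0009 -0.0317
cuff [0.4354 0.0354] [0.0691 0.0622] 14.416777610778809
```

View pics/top3.png

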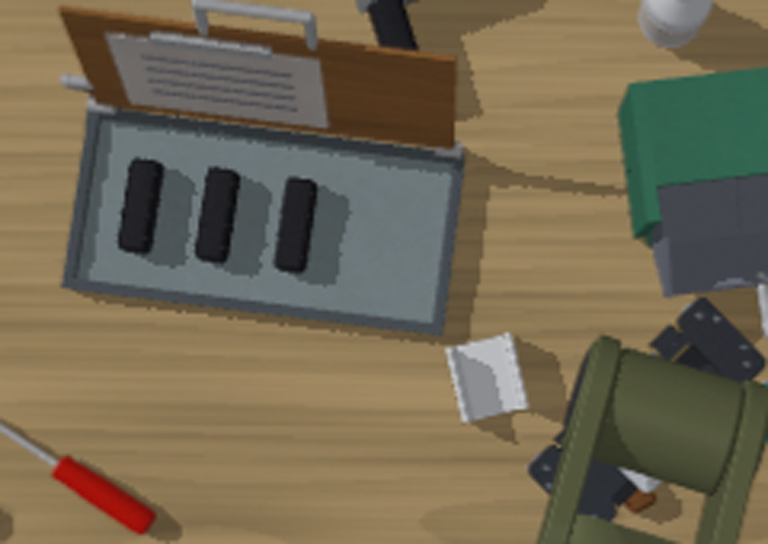

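Three grips lie flat on the deck at (140,206), (217,215) and (295,225), the back stands open, and the cuff is at (488,378) with its walls left and right. The brown and turquoise bars are look-alikes, so I leave them. Next is the cuff.

{"name": "arm_command", "arguments": {
  "increments": [
    {"slide": [0.013, 0.059, 0], "yaw": -0.15, "gripper": 0.9},
    {"slide": [0.026, 0.118, 0], "yaw": -0.3, "gripper": 0.9},
    {"slide": [0.026, 0.118, -0.03], "yaw": -0.45, "gripper": 0.9},
    {"slide": [0.026, 0.118, -0.07], "yaw": -0.53, "gripper": 0.9},
    {"slide": [0.026, 0.118, -0.11], "yaw": -0.53, "gripper": 0.9},
    {"slide": [0.026, 0.118, -0.14], "yaw": -0.53, "gripper": 0.9},
    {"slide": [0.026, 0.118, -0.14], "yaw": -0.53, "gripper": 0.9}
  ]
}}

```text
time_s: 33.85
ee_pos: [0.437, 0.042, 0.0743]
eef_rot: [-3.141, 0.003, 0.236]
force: [0.4, 1.1, 1.5]
grip_width: 0.0843
```

```bash
python3 chk.py; python3 -c "
from h import *
save(cam('scene'),'cuff1.png',(250,140,370,240),5)"
```

```text
[0.438  0.042  0.0757] [-3.141e+00  1.000e-03  2.370e-01] 0.08474356976737264
deck [0.5885 0.3518] [0.0304 0.0837] 83.2 stand xy -0.0013 0.1104
deck [0.5807 0.2825] [0.0299 0.0834] 83.4 stand xy -0.001 0.0406
deck [0.5724 0.2107] [0.0276 0.0842] 83.2 stand xy -0.0009 -0.0317
cuff [0.4974 0.0978] [0.0232 0.0319] 0.5407522320747375
```

View pics/cuff1.png

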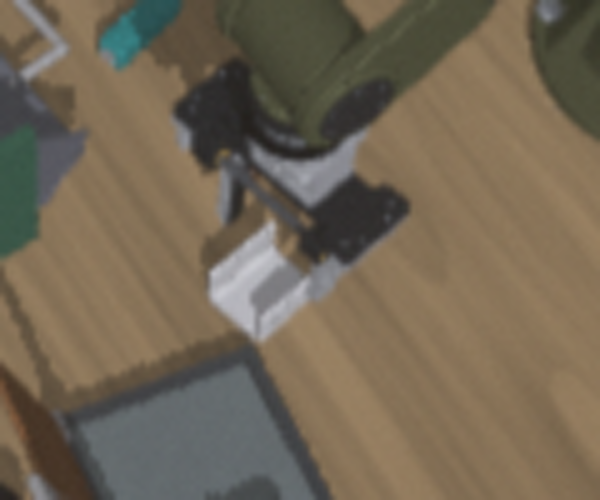

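The fingers straddle the cuff at (255,285), one outside each wall.

{"name": "arm_command", "arguments": {
  "increments": [
    {"slide": [-0.002, -0.006, 0], "yaw": 0.015, "gripper": 0.9},
    {"slide": [-0.002, -0.006, -0.025], "yaw": 0.015, "gripper": 0.9},
    {"slide": [-0.002, -0.006, -0.045], "yaw": 0.015, "gripper": 0.9},
    {"slide": [-0.002, -0.006, -0.061], "yaw": 0.015, "gripper": 0.9},
    {"slide": [-0.002, -0.006, -0.061], "yaw": 0.015, "gripper": 0.9},
    {"slide": [-0.002, -0.006, -0.061], "yaw": 0.015, "gripper": 0.3},
    {"slide": [-0.002, -0.006, -0.061], "yaw": 0.015, "gripper": 0.3},
    {"slide": [-0.002, -0.006, -0.061], "yaw": 0.015, "gripper": 0.3}
  ],
  "grip_force": 20
}}

```text
time_s: 34.95
ee_pos: [0.4363, 0.0356, 0.015]
eef_rot: [3.141, -0.001, 0.252]
force: [0.7, 1.6, 2.9]
grip_width: 0.0597
```

{"name": "arm_command", "arguments": {
  "increments": [
    {"slide": [0, 0, 0.03], "yaw": 0, "gripper": 0.3},
    {"slide": [0, 0, 0.07], "yaw": 0, "gripper": 0.3},
    {"slide": [0.03, 0.024, 0.09], "yaw": -0.1, "gripper": 0.3},
    {"slide": [0.065, 0.052, 0.09], "yaw": -0.2, "gripper": 0.3},
    {"slide": [0.1, 0.08, 0.09], "yaw": -0.3, "gripper": 0.3},
    {"slide": [0.1285, 0.102, 0.09], "yaw": -0.37, "gripper": 0.3},
    {"slide": [0.1285, 0.102, 0.09], "yaw": -0.37, "gripper": 0.3},
    {"slide": [0.1285, 0.102, 0.07], "yaw": -0.37, "gripper": 0.3}
  ]
}}

```text
time_s: 35.95
ee_pos: [0.5648, 0.1376, 0.0852]
eef_rot: [-3.141, -0.002, -0.117]
force: [0.6, -0.2, -1.0]
grip_width: 0.0598
```

{"name": "arm_command", "arguments": {
  "increments": [
    {"slide": [0, 0, -0.02], "yaw": 0, "gripper": 0.3},
    {"slide": [0, 0, -0.04], "yaw": 0, "gripper": 0.3},
    {"slide": [0, 0, -0.052], "yaw": 0, "gripper": 0.3},
    {"slide": [0, 0, -0.056], "yaw": 0, "gripper": 0.3},
    {"slide": [0, 0, -0.057], "yaw": 0, "gripper": 0.3},
    {"slide": [0, 0, -0.057], "yaw": 0, "gripper": 0.78},
    {"slide": [0, 0, -0.057], "yaw": 0, "gripper": 0.78},
    {"slide": [0, 0, -0.057], "yaw": 0, "gripper": 0.78}
  ]
}}

```text
time_s: 36.95
ee_pos: [0.5647, 0.1376, 0.0278]
eef_rot: [-3.141, -0.0, -0.118]
force: [0.2, 0.2, -0.0]
grip_width: 0.0732
```

{"name": "arm_command", "arguments": {
  "increments": [
    {"slide": [0, 0, 0.04], "yaw": 0, "gripper": 0.78},
    {"slide": [0, 0, 0.1], "yaw": 0, "gripper": 0.78},
    {"slide": [-0.03, -0.03, 0.15], "yaw": 0.15, "gripper": 0.5},
    {"slide": [-0.07, -0.08, 0.16], "yaw": 0.3, "gripper": 0.3},
    {"slide": [-0.1, -0.13, 0.16], "yaw": 0.45, "gripper": 0.2},
    {"slide": [-0.13, -0.18, 0.16], "yaw": 0.6, "gripper": 0.2},
    {"slide": [-0.15, -0.23, 0.16], "yaw": 0.75, "gripper": 0.2},
    {"slide": [-0.16, -0.28, 0.16], "yaw": 0.9, "gripper": 0.2}
  ]
}}

```text
time_s: 37.95
ee_pos: [0.4036, -0.1438, 0.1881]
eef_rot: [3.14, -0.0, 0.787]
force: [1.0, -0.2, -0.6]
grip_width: 0.0197
```

{"name": "arm_command", "arguments": {
  "increments": [
    {"slide": [0.0, -0.05, 0], "yaw": 0.15, "gripper": 0.27},
    {"slide": [0.0, -0.1, 0], "yaw": 0.3, "gripper": 0.27},
    {"slide": [0.03, -0.13, 0], "yaw": 0.45, "gripper": 0.27},
    {"slide": [0.06, -0.13, 0], "yaw": 0.6, "gripper": 0.27},
    {"slide": [0.082, -0.13, 0], "yaw": 0.75, "gripper": 0.27},
    {"slide": [0.082, -0.13, 0], "yaw": 0.908, "gripper": 0.27},
    {"slide": [0.082, -0.13, -0.03], "yaw": 0.908, "gripper": 0.27},
    {"slide": [0.082, -0.13, -0.058], "yaw": 0.908, "gripper": 0.27}
  ]
}}

```text
time_s: 38.95
ee_pos: [0.4866, -0.2724, 0.1289]
eef_rot: [3.141, 0.0, 1.69]
force: [1.0, 0.1, 0.2]
grip_width: 0.0254
```

```bash
python3 chk.py; python3 -c "
from h import *
t=cam('top');s=cam('scene')
a=cv2.resize(t['img'][140:260,90:410],(800,300),interpolation=cv2.INTER_CUBIC)
b=cv2.resize(s['img'][90:210,170:490],(800,300),interpolation=cv2.INTER_CUBIC)
cv2.imwrite('pics/f1.png',np.vstack([a,b]))"
```

```text
[ 0.4852 -0.2715  0.1251] [-3.138e+00 -3.000e-03  1.690e+00] 0.02566073215672512
deck [0.5885 0.3517] [0.0306 0.0837] 83.2 stand xy -0.0013 0.1103
deck [0.5807 0.2825] [0.0299 0.0834] 83.4 stand xy -0.001 0.0406
deck [0.5724 0.2107] [0.0276 0.0842] 83.2 stand xy -0.0009 -0.0317
cuff [0.4974 0.0992] [0.0232 0.0291] 0.5406091213226318
```

View pics/f1.png

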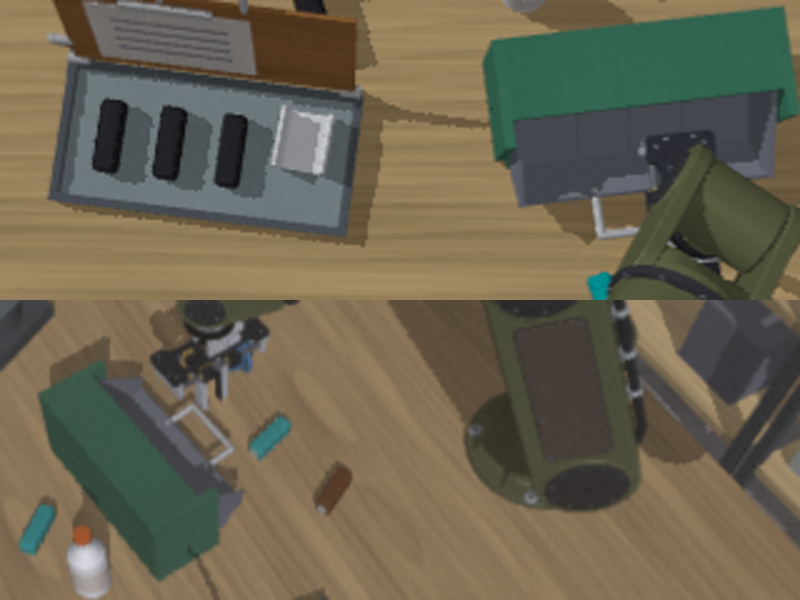

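The deck holds the three grips and the upright cuff at (303,140), and all four bin bays are empty. Now I'll take the handle and push the bin home.

{"name": "arm_command", "arguments": {
  "increments": [
    {"slide": [0, -0.002, -0.03], "yaw": 0.005, "gripper": 0.27},
    {"slide": [0, -0.002, -0.06], "yaw": 0.005, "gripper": 0.27},
    {"slide": [0, -0.002, -0.078], "yaw": 0.005, "gripper": 0.27},
    {"slide": [0, -0.002, -0.078], "yaw": 0.005, "gripper": 0.27},
    {"slide": [0, -0.002, -0.078], "yaw": 0.005, "gripper": 0},
    {"slide": [0, -0.002, -0.078], "yaw": 0.005, "gripper": 0},
    {"slide": [0, -0.002, -0.078], "yaw": 0.005, "gripper": 0}
  ],
  "grip_force": 15
}}

```text
time_s: 39.98
ee_pos: [0.4856, -0.2749, 0.0526]
eef_rot: [-3.14, 0.0, 1.695]
force: [-11.3, -1.5, 9.0]
grip_width: 0.0093
```

{"name": "arm_command", "arguments": {
  "increments": [
    {"slide": [0.003, 0.0005, 0.005], "yaw": 0, "gripper": 0},
    {"slide": [0.009, 0.001, 0.0135], "yaw": 0, "gripper": 0},
    {"slide": [0.015, 0.002, 0.0215], "yaw": 0, "gripper": 0},
    {"slide": [0.022, 0.003, 0.0295], "yaw": 0, "gripper": 0},
    {"slide": [0.03, 0.004, 0.036], "yaw": 0, "gripper": 0},
    {"slide": [0.037, 0.005, 0.041], "yaw": 0, "gripper": 0},
    {"slide": [0.041, 0.005, 0.043], "yaw": 0, "gripper": 0},
    {"slide": [0.041, 0.005, 0.043], "yaw": 0, "gripper": 0}
  ]
}}

```text
time_s: 40.98
ee_pos: [0.5244, -0.2701, 0.0953]
eef_rot: [-3.134, -0.001, 1.695]
force: [-27.2, -1.8, 13.4]
grip_width: 0.0095
```

{"name": "arm_command", "arguments": {
  "increments": [
    {"slide": [0, 0, 0], "yaw": 0, "gripper": 0.25},
    {"slide": [0, 0, 0], "yaw": 0, "gripper": 0.25},
    {"slide": [0, 0, 0.04], "yaw": 0, "gripper": 0.25},
    {"slide": [0, 0, 0.09], "yaw": 0, "gripper": 0.25},
    {"slide": [-0.04, 0.05, 0.12], "yaw": 0, "gripper": 0.25},
    {"slide": [-0.09, 0.09, 0.12], "yaw": 0, "gripper": 0.25},
    {"slide": [-0.14, 0.13, 0.12], "yaw": 0, "gripper": 0.25},
    {"slide": [-0.17, 0.18, 0.12], "yaw": 0, "gripper": 0.25}
  ]
}}

```text
time_s: 41.98
ee_pos: [0.3592, -0.0931, 0.2149]
eef_rot: [3.14, 0.001, 1.694]
force: [0.6, 0.8, 0.1]
grip_width: 0.0234
```

```bash
python3 chk.py; python3 -c "
from h import *
t=cam('top');s=cam('scene')
C=np.array([.575,-.2589,0]);a=np.radians(7.1);X=np.array([np.cos(a),np.sin(a),0]);Z=np.array([0,0,1])
for th in(0,.05): print(proj(t,[C+X*(-.055*np.cos(th)-.09*np.sin(th))+Z*(.01-.055*np.sin(th)+.09*np.cos(th))]))
a=cv2.resize(t['img'][100:300,80:420],(800,470),interpolation=cv2.INTER_CUBIC)
cv2.imwrite('pics/f2.png',a)
a=cv2.resize(t['img'][135:245,275:415],(760,597),interpolation=cv2.INTER_CUBIC)
b=cv2.imread('pics/cab_top.png')
cv2.imwrite('pics/f3.png',cv2.resize(np.hstack([b,a]),None,fx=.52,fy=.52,interpolation=cv2.INTER_AREA))"
```

```text
[ 0.3562 -0.0892  0.2147] [ 3.141e+00 -1.000e-03  1.695e+00] 0.023531749642560437
deck [0.5885 0.3517] [0.0306 0.0837] 83.2 stand xy -0.0013 0.1103
deck [0.5807 0.2825] [0.0299 0.0834] 83.4 stand xy -0.001 0.0406
deck [0.5724 0.2107] [0.0276 0.0842] 83.2 stand xy -0.0009 -0.0317
cuff [0.4974 0.0992] [0.0232 0.0291] 0.5406091213226318
[[349.73348245 218.02084083]]
[[349.73433041 219.65573217]]
```

View pics/f2.png

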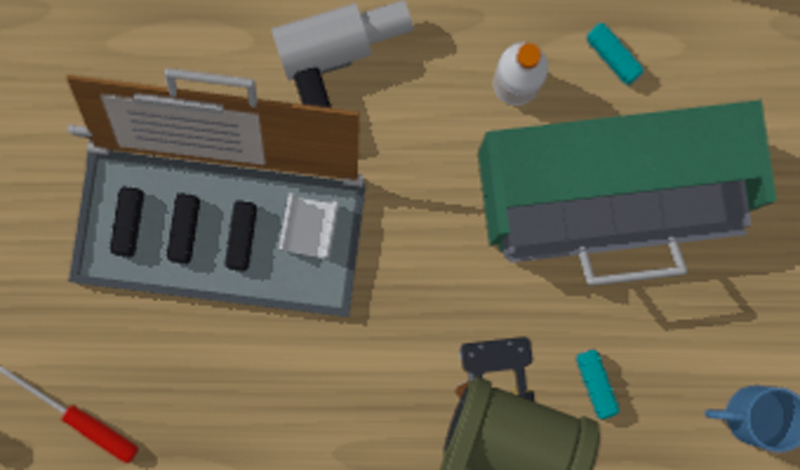

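View pics/f3.png

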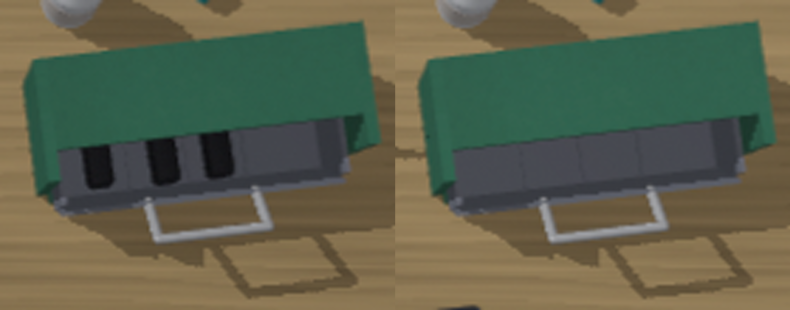

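The deck holds three grips and the cuff with the back open. The bin handle looks the same as in the first picture. I'll compare the handle regions once numerically, then hand in.

```bash
python3 - <<'E'
from h import *
im=cam('top')['img']; a=cv2.resize(im[135:245,275:415],(760,597),interpolation=cv2.INTER_CUBIC); b=cv2.imread('pics/cab_top.png')
g=lambda i: np.float32(cv2.cvtColor(i[370:480,270:540],cv2.COLOR_BGR2GRAY))
print('shift px (5.43 = 1 camera px)',cv2.phaseCorrelate(g(b),g(a),cv2.createHanningWindow((270,110),cv2.CV_32F)))
o=readout.get_obs();print(o['force'],job.hand_in())
E
```

```text
shift px (5.43 = 1 camera px) ((-0.08207327486755389, 0.028607758929361182), 0.953903902783806)
the job is handed in; nothing more can be done
[ 1.16934909 -0.11323135  0.4920964 ] None
```

The job is done and handed in at about 42 s on the robot's clock, out of the 210 s allowed.

I lifted the stand's back by its pull until it snapped open, then tilted the bin fully out. Only three grips were in the bin. I laid all three flat on the deck and set the cuff upright beside them. Then I pushed the bin home and backed the arm off.

**Last checks**
- **Grips:** all three outlines measure about 84 x 30 mm, which fits grips lying flat. They are well inside the lip and not touching each other.
- **Cuff:** it rests on the deck inside the lip. I judged this from the picture, because the cuff detector's search window no longer covered it and its last readings mean nothing.
- **Stand:** the back is still open, leaning away from the robot. I judged this by eye and did not measure the angle.
- **Bin:** it met its stop at about 27 N. The handle lies within 0.02 camera pixel of its starting picture, and the bin is empty.
- **Other items:** the driver, mug, glue, heat gun and turquoise bars look unmoved. The arm hid most of the brown bar in the last picture, but it was in place in an earlier one.

**Problems along the way:** one move call was refused because its rows lacked a yaw value. My first hold on the first grip was too shallow, so I took it again a few millimetres lower. I saw no grip slackening and no knock to the cuff.

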